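# Load the round blank into the analyser tray

## Robot

A 7-joint arm with a two-finger parallel gripper is mounted at the origin on the work surface. World frame = base frame: x ahead of the robot, y to its left, z up, the work surface at z = 0. Lengths are in m, angles in degrees, forces in N, time in s.
With the tool pointing down it reaches from about 0.425 to 0.875 m from the base axis. Payload 4.7 kg.
Tool frame: the origin (TCP) lies between the finger pads; the fingertips stand 14 mm ahead of it and the grasp point (between the pads) lies 5 mm behind it; x points along the fingers, y is the direction in which the jaws open and shut, and the axes are right-handed (so a half turn about x gives the same grasp; the last joint's range is limited). The gripper opens to 85 mm and grips with 20 to 120 N. Pads are 22 mm wide; open, the fingers measure 114 mm over their backs; the gripper's body (76 mm by 85 mm) begins 54 mm behind the grasp point. The pads swing forward as they close: fully open they stand 13 mm farther back than shut.
Start: joints at [74.891, 18.392, -4.016, 83.108, 1.295, 78.541, -3.26], TCP at [0.178, -0.625, 0.245] pointing down, gripper open.
Joint ranges: [-163.93, 163.93], [-17.29, 119.83], [-79.2, 71.16], [3.27, 140.29], [-89.18, 269.18], [5.43, 117.66], [-154.24, 154.24]. Speed limits (degrees/s): [147.25, 147.25, 180, 180, 180, 180, 180].

## Interface

Orientations are given as a 3x3 rotation matrix whose columns are the frame's x, y, z axes.
In Python, from rig import r gives the robot as it stands.
- The arm moves only by the tool servo_tool, never from a script. Its argument "motion" is a list of rows, each a list of 7 numbers: the turn, a rotation vector about the tool's x, y, z in degrees, then the shift along the tool's x, y, z in m, then the closure in counts, from 0 (fully open) to 255 (shut). A call has 1 to 12 rows; each row shifts and turns the pose as measured when the row begins, along the tool's axes as they then stand; what a row does not reach is not made up. A row lasts 1/10 s, in which the tool goes at most 50 mm and 8.59 degrees, less where a joint would pass 70% of its speed; a pose out of reach is approached as far as the arm can. A call is refused whole if a number of a shift passes 0.05 or a number of a turn 8.59, either way. A call with a gripper value outside its range is refused whole. The fingers move at their own pace and stop on an object; "force" is the grip in N (left out, the last holds). Time passes only in rows, so rows that do not move let the fingers close. It gives the time, the measured TCP pose, the force and the opening at its end, in the units of the state.
- r.get_obs(): the state, without advancing time (a new reading comes with each control period).
- r.get_image(name): name is "scene" or "top"; returns a dict with "pixels" (400x640x3 uint8, red, green, blue), "range_z" (400x640 float32, m along the optical axis (not along the pixel's ray), 0 where there is no reading), "fov_y" (degrees; the focal length in pixels is half the picture's height over the tangent of half this angle, whatever the lens; pixels are square), "cx", "cy" (the principal point, pixels), "world_from_camera" (4x4, takes a point from camera to world coordinates). Camera axes: x right, y down, z forward; pixel columns grow to the right and rows downward; lengths in m; the calibration is good to about 2 mm. A picture is of the moment at which its call begins.
- r.job_done(): hands the job in, once; it reports no verdict.
The state is a dict: "clock": time; "joint_pos": joint angles; "joint_velocities": joint speeds; "joint_efforts": joint torques, N m; "position": TCP position; "eef_rot": TCP orientation; "contact_force": force on the tool from outside, world axes, zero at the start; "ft_torque": the same for the moment, N m; "opening": opening from 0.0 (shut) to 1.0 (fully open).
Only numpy, scipy, OpenCV 4.12 (cv2) and the standard library are available. Lean on these libraries where they do the work, as an engineer would, in place of code of your own. Each camera call takes 0.05 s, during which the arm holds its last target.

## Task

Slide the large round blank across the loading deck until it drops fully home, lying flat, in the round pocket of the analyser's tray, then push the tray all the way into the analyser by its upright tab. Leave the square blank and the small round blank where they lie.

Things in the scene. Friction and masses are not known exactly. Their poses are not given: they have to be found in the camera images.
- round_blank_centre (a point): Large round blank: plain aluminium disc, 92 mm diameter, 14 mm thick, about 0.25 kg, too wide to grasp across. It lies flat and loose on the loading deck. This point is its centre, half-way up (7 mm above its underside); z is the disc's axis.
- square_blank_centre (a point): Square blank, not to be moved: plain aluminium plate 76 x 76 x 14 mm lying flat on the deck; it and the large round blank may have changed places. This point is its centre, half-way up; x and y run along its sides.
- small_blank_centre (a point): Small round blank, not to be moved: plain aluminium disc, 66 mm diameter, 14 mm thick, lying on the deck in front of the analyser's bay. This point is its centre, half-way up.
- pocket (a point): Centre of the mouth of the round pocket in the white tray, at the tray's top, 29 mm above the bench. The pocket is 96 mm in diameter, 11 mm deep, flat-floored: the seated disc stands 3 mm proud. x points away from the deck, y is the way the tray slides home, z up. From this point the tray reaches 59 mm to each side along x, 65 mm along +y and 170 mm along -y.
- tab (a point): Centre of the tray's black upright push tab, 155 mm from the pocket's centre along -y. The tab is 50 mm wide along x, 10 mm thick along y, and stands 37 mm above the tray's top (from 29 to 66 mm above the bench); this point is 18 mm above the tray's top. Same axes as the pocket.
- tray (a joint): Slide of the tray in m: 0 is fully out, 0.17 is fully home against its stop. It starts 0 to 0.03. It moves along the pocket's y axis, against about 4 N of friction, and stays where it is left.
- station: Fixed loading station; origin on the bench under the pocket with the tray fully out; axes as the pocket's. Flat dark steel deck, top 30 mm above the bench: x -205 to -65 mm, y -205 to 260 mm. The bay (walls, clear hood 90 mm above the bench) has its mouth at y = 120 mm and reaches x -72 to 75 mm; a white cabinet 200 mm tall stands at y 260 to 460, x -70 to 190 mm.
Mind the look-alikes: they are no part of the job. What is shaped like the part that bears round_blank_centre but brown is not meant.

How it is judged:
By the outcome, as a careful person would: the job done as asked, in the order asked, and still so for the second after the job is handed in, with the robot touching nothing.
It also fails if it takes over 50 s, if anything falls off the work surface, if the arm or the gripper's body presses on something with over 40 N, if the wrist force passes 120 N, or if a joint passes its speed limit or range.

## Working session

There is one attempt and no reset: what is moved stays moved. The work goes in short steps, Python scripts to look and compute and a tool call to move; the robot and the scene stay as the last step left them, time stands still between calls to the robot, and variables do not carry over. Pictures are saved under pics/ and viewed, and the job is handed in when it is done.

Besides the shell and the picture viewer there is one more tool, called after "Request:" as a command line: name --pt "numbers of a row" for each row, then --argument value for the rest. servo_tool: Moves the arm, as the interface text tells. Its arguments: {"type":"object","properties":{"motion":{"type":"array"},"force":{"type":"number"}},"required":["motion"]}

```bash
mkdir -p pics; ls; python3 - <<'E'
from rig import r
import cv2,numpy as np
o=r.get_obs();print({k:np.round(v,3).tolist() for k,v in o.items()})
for n in("scene","top"):
    d=r.get_image(n);np.savez("%s0.npz"%n,**d)
    cv2.imwrite("pics/%s0.png"%n,d["pixels"][:,:,::-1]);print(n,d["fov_y"],d["cx"],d["cy"],np.round(d["world_from_camera"],3).tolist())
E
```

```text
pics
{'clock': 0.0, 'joint_pos': [74.89, 18.44, -4.017, 83.177, 1.295, 78.542, -3.262], 'joint_velocities': [0.026, 0.074, -0.033, -0.004, 0.054, 0.009, 0.047], 'joint_efforts': [0.0, -49.358, -0.382, -31.434, 0.013, 0.011, -0.0], 'position': [0.178, -0.625, 0.244], 'eef_rot': [[-0.001, 0.274, -0.962], [0.002, -0.962, -0.274], [-1.0, -0.002, 0.0]], 'contact_force': [-0.158, -0.986, 0.116], 'ft_torque': [0.068, -0.006, -0.0], 'opening': 1.002}
scene 56.6462985552729 313.61679681652714 186.93006108765317 [[0.871, 0.413, -0.266, 0.777], [0.491, -0.743, 0.456, -0.268], [-0.01, -0.527, -0.85, 0.675], [0.0, 0.0, 0.0, 1.0]]
top 48.955434398070416 318.5318383812197 206.4005736550787 [[-0.007, -0.99, 0.139, 0.481], [-1.0, 0.009, 0.013, 0.056], [-0.014, -0.139, -0.99, 0.886], [0.0, 0.0, 0.0, 1.0]]
```

View pics/scene0.png

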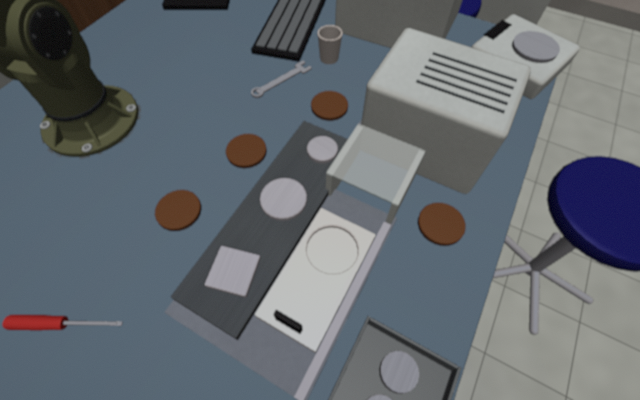

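View pics/top0.png

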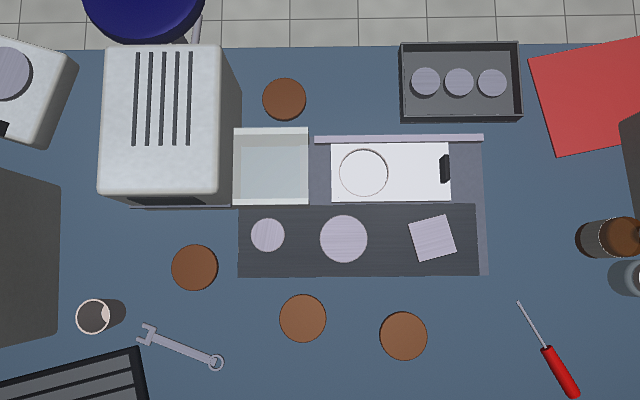

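Top view: large disc at about (343,238), pocket at (363,173), tab at (445,168), small blank at (268,235), and square at (432,238). The bay is on the left (+y world) and the deck lies towards the robot. Next I'll measure them.

```bash
cat > h.py <<'E'
import numpy as np,cv2
def f(d): return 200/np.tan(np.radians(float(d["fov_y"]))/2)
def ray(d,uv,z):
    uv=np.atleast_2d(np.array(uv,float));T=d["world_from_camera"];F=f(d)
    c=np.c_[(uv[:,0]-d["cx"])/F,(uv[:,1]-d["cy"])/F,np.ones(len(uv))]@T[:3,:3].T
    o=T[:3,3];return o+c*((z-o[2])/c[:,2])[:,None]
def cloud(d):
    v,u=np.mgrid[0:400,0:640];Z=d["range_z"];F=f(d)
    p=np.stack([(u-d["cx"])/F*Z,(v-d["cy"])/F*Z,Z],-1);T=d["world_from_camera"];return p@T[:3,:3].T+T[:3,3]
def proj(d,P):
    T=np.linalg.inv(d["world_from_camera"]);c=np.atleast_2d(P)@T[:3,:3].T+T[:3,3];F=f(d)
    return np.c_[c[:,0]/c[:,2]*F+d["cx"],c[:,1]/c[:,2]*F+d["cy"]]
def circ(P):
    A=np.c_[2*P[:,:2],np.ones(len(P))];s=np.linalg.lstsq(A,(P[:,:2]**2).sum(1),rcond=None)[0]
    return s[:2],np.sqrt(s[2]+s[0]**2+s[1]**2)
E
python3 - <<'E'
from h import *
for n,seeds in(("top",dict(big=(343,238),sm=(268,235),sq=(432,238),deck=(300,265),tray=(410,180),pocket=(363,173),tab=(446,162))),("scene",dict(big=(283,198),sm=(322,148),sq=(232,270),tray=(300,300),pocket=(332,250),deck=(250,225)))):
    d=dict(np.load(n+"0.npz"));C=cloud(d);px=d["pixels"]
    for k,(u,v) in seeds.items(): print(n,k,px[v,u],np.round(C[v,u],4))
    img=cv2.cvtColor(px,cv2.COLOR_RGB2BGR)
    for k in("big","sm","sq"):
        u,v=seeds[k];m=np.zeros((402,642),np.uint8);im=cv2.GaussianBlur(img,(3,3),0)
        cv2.floodFill(im,m,(u,v),0,(18,)*3,(18,)*3,cv2.FLOODFILL_FIXED_RANGE|cv2.FLOODFILL_MASK_ONLY|4)
        c=max(cv2.findContours(m[1:-1,1:-1],cv2.RETR_EXTERNAL,cv2.CHAIN_APPROX_NONE)[0],key=cv2.contourArea)[:,0]
        P=ray(d,c,0.044);
        if k=="sq":
            print(k,cv2.minAreaRect(P[:,:2].astype(np.float32)))
        else: print(k,circ(P))
E
python3 - <<'E'
import cv2
for n,b in(("top",(220,120,500,290)),("scene",(160,110,460,400))):
    i=cv2.imread("pics/%s0.png"%n)[b[1]:b[3],b[0]:b[2]];cv2.imwrite("pics/%s0c.png"%n,cv2.resize(i,None,fx=2.0 if n=="scene" else 2.8,fy=2.0 if n=="scene" else 2.8,interpolation=2))
E
```

```text
top big [172 169 187] [0.5375 0.0201 0.0445]
top sm [174 171 188] [0.5445 0.1641 0.0435]
top sq [172 168 185] [ 0.5361 -0.1494  0.0449]
top deck [74 78 85] [0.487  0.1034 0.0295]
top tray [218 220 226] [ 0.6519 -0.1144  0.0313]
top pocket [219 220 226] [ 0.6699 -0.0232  0.0177]
top tab [59 59 64] [ 0.6787 -0.1765  0.0678]
big (array([0.53724246, 0.01989016]), np.float64(0.04314530610229585))
sm (array([0.54577237, 0.16533794]), np.float64(0.02997705945165492))
sq ((0.5374517440795898, -0.14975060522556305), (0.07237279415130615, 0.07261636108160019), 14.230746269226074)
scene big [160 158 164] [0.5398 0.019  0.044 ]
scene sm [160 158 163] [0.5469 0.1659 0.0425]
scene sq [161 159 167] [ 0.5385 -0.1492  0.0434]
scene tray [190 192 191] [ 0.6671 -0.1325  0.0279]
scene pocket [189 190 186] [ 0.6705 -0.02    0.0167]
scene deck [71 74 76] [ 0.5104 -0.0564  0.0293]
big (array([0.53827537, 0.0207186 ]), np.float64(0.04289342289228898))
sm (array([0.54683621, 0.16548281]), np.float64(0.029584856070825963))
sq ((0.5384713411331177, -0.14839638769626617), (0.07231275737285614, 0.07248962670564651), 14.434460639953613)
```

View pics/top0c.png

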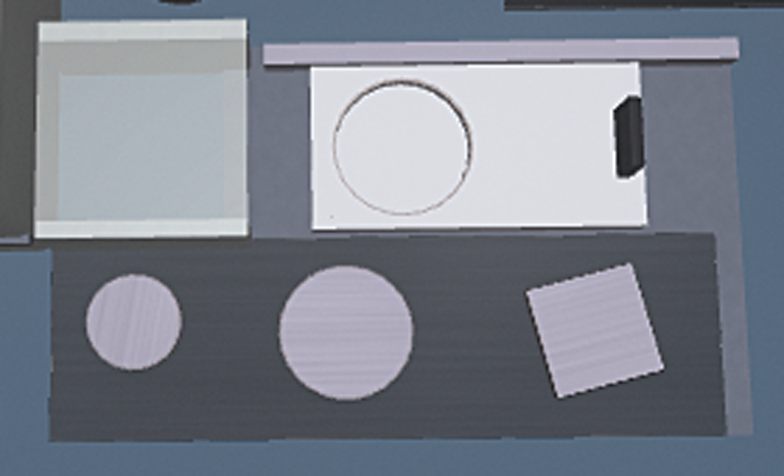

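View pics/scene0c.png

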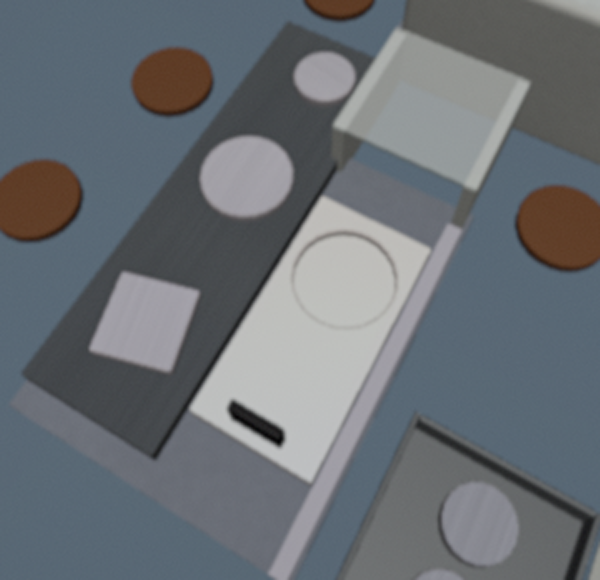

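```bash
python3 - <<'E'
from h import *
for n,sd in(("top",(410,180)),("scene",(300,300))):
    d=dict(np.load(n+"0.npz"));px=d["pixels"]
    C=cloud(d)
    # white tray mask
    g=px.astype(int); m=((g.min(2)>(190 if n=="top" else 165))).astype(np.uint8)
    # restrict to region
    X=(C[...,0]>.58)&(C[...,0]<.76)&(C[...,1]<.075)&(C[...,1]>-.22)&(C[...,2]<.036)
    m&=X
    _,l=cv2.connectedComponents(m);m=(l==l[sd[1],sd[0]]).astype(np.uint8)
    c=max(cv2.findContours(m,cv2.RETR_EXTERNAL,cv2.CHAIN_APPROX_NONE)[0],key=cv2.contourArea)[:,0]
    P=ray(d,c,.029)[:,:2]; print(n,len(c),P.min(0),P.max(0))
    yl=(P[:,1]>P[:,1].min()+.03)&(P[:,1]<P[:,1].max()-.03)
    mx=P[:,0].mean()
    for s in(-1,1):
        q=P[yl&(s*(P[:,0]-mx)>.04)]
        if len(q)>10:
            k=np.polyfit(q[:,1],q[:,0],1);print("side",s,"slope dx/dy",k, "resid",np.std(np.polyval(k,q[:,1])-q[:,0]))
    xl=(P[:,0]>P[:,0].min()+.02)&(P[:,0]<P[:,0].max()-.02)
    for s in(-1,1):
        q=P[xl&(s*(P[:,1]-P[:,1].mean())>.09)]
        k=np.polyfit(q[:,0],q[:,1],1);print("end",s,k,np.std(np.polyval(k,q[:,0])-q[:,1]))
    # pocket rim: dark pixels near circle
    gray=cv2.cvtColor(px,cv2.COLOR_RGB2GRAY).astype(float)
    cen=np.array([.672,-.023]);
    for it in range(3):
        pts=[]
        for a in np.radians(np.arange(0,360,3)):
            rr=np.arange(.043,.053,.0003);Q=np.c_[cen[0]+rr*np.cos(a),cen[1]+rr*np.sin(a),np.full(len(rr),.029)]
            uv=proj(d,Q).astype(np.float32);v=cv2.remap(gray.astype(np.float32),uv[:,0].copy(),uv[:,1].copy(),1)[:,0]
            # outer edge of dark rim
            gr=np.gradient(v);i=np.argmax(gr)
            if gr[i]>.5: pts.append(Q[i,:2])
        pts=np.array(pts);cc,R=circ(pts)
        e=abs(np.hypot(*(pts-cc).T)-R);cc,R=circ(pts[e<.0015]);cen=cc
    print("pocket",cen,R,len(pts),(e<.0015).sum())
    # deck edge
    # tab
    t=(gray<85)&(C[...,2]>.058)&(C[...,2]<.075)&(C[...,0]>.6)&(C[...,0]<.75)&(C[...,1]<-.1)&(C[...,1]>-.3)
    Q=C[t];print("tab",t.sum(),np.round(Q.mean(0),4),np.round(Q.min(0),4),np.round(Q.max(0),4))
E
```

```text
top 365 [ 0.61153282 -0.19284402] [0.72909371 0.04175116]
side -1 slope dx/dy [0.00357992 0.61304112] resid 0.0004945951086536916
side 1 slope dx/dy [-0.003198    0.72747298] resid 0.0005869932160828569
end -1 [ 0.05697609 -0.21744422] 0.008333984556813962
end 1 [0.0093717  0.03437268] 0.0008463208216483319
pocket [ 0.66880306 -0.02252148] 0.04910046384761904 120 118
tab 157 [ 0.6686 -0.1766  0.0658] [ 0.6452 -0.1825  0.0582] [ 0.6938 -0.1723  0.0703]
scene 333 [ 0.61195704 -0.19068418] [0.72925216 0.04318254]
side -1 slope dx/dy [4.69429085e-04 6.12786273e-01] resid 0.00045791977678357105
side 1 slope dx/dy [-0.00504814  0.72773692] resid 0.0004882913700693991
end -1 [-0.0003609  -0.18978966] 0.00038127282290545454
end 1 [0.00594835 0.03821905] 0.0005449239926496308
pocket [ 0.67107163 -0.02322994] 0.04925403084623761 120 118
tab 170 [ 0.6723 -0.1771  0.0648] [ 0.6484 -0.1807  0.0585] [ 0.6953 -0.1728  0.0688]
```

```bash
python3 - <<'E'
from h import *
d=dict(np.load("top0.npz"));C=cloud(d);Z=C[...,2]
ok=d["range_z"]>0
for y0 in np.arange(-.65,.3,.1):
    s=ok&(C[...,1]>y0)&(C[...,1]<y0+.1)&(C[...,0]>.2)&(C[...,0]<.75);print(round(y0,2),s.sum(),np.round(Z[s].max(),3) if s.any() else 0)
for x,y in((308,150),(313,140),(380,138)): print(np.round(C[y,x],3))
E
```

```text
-0.65 1409 0.06
-0.55 13423 0.161
-0.45 14400 0.125
-0.35 13116 0.034
-0.25 13077 0.07
-0.15 13646 0.049
-0.05 13467 0.049
0.05 13958 0.096
0.15 15550 0.204
0.25 16111 0.207
[0.721 0.088 0.01 ]
[0.742 0.077 0.01 ]
[ 0.739 -0.058  0.027]
```

Request:
servo_tool --pt "8.5 0 0 0 0 0 130" --pt "8.5 0 0 0 0 0 130" --pt "8.5 0 0 0 0 0 130" --pt "8.5 0 0 0 0 0 130"

```text
clock: 0.5
position: [0.1775, -0.6234, 0.2415]
eef_rot: [[-0.002, -0.321, -0.947], [0.006, -0.947, 0.321], [-1.0, -0.006, 0.004]]
contact_force: [-0.6, -0.1, 0.9]
opening: 0.491
```

Request:
servo_tool --pt "0 0 0 0 -0.036 -0.022 130" --pt "0 0 0 0 -0.036 -0.022 130" --pt "0 0 0 0 -0.036 -0.022 130" --pt "0 0 0 0 -0.036 -0.022 130" --pt "0 0 0 0 -0.036 -0.022 130" --pt "0 0 0 0 -0.036 -0.022 130" --pt "0 0 0 0 -0.036 -0.022 130" --pt "0 0 0 0 -0.036 -0.022 130" --pt "0 0 0 0 -0.036 -0.022 130" --pt "0 0 0 0 -0.036 -0.022 130"

```text
clock: 1.5
position: [0.5052, -0.3509, 0.2351]
eef_rot: [[-0.012, -0.341, -0.94], [0.01, -0.94, 0.341], [-1.0, -0.005, 0.014]]
contact_force: [0.7, -0.8, -0.7]
opening: 0.494
```

Request:
servo_tool --pt "-1.9 0.84 0.3 0 -0.036 0.0166 130" --pt "0 0 0 0 -0.036 0.0166 130" --pt "0 0 0 0 -0.036 0.0166 130" --pt "0 0 0 0 -0.036 0.0166 130" --pt "0 0 0 0 -0.036 0.0166 130" --pt "0 0 0 0 -0.036 0.0166 130" --pt "0 0 0 0 -0.036 0.0166 130" --pt "0 0 0 0 -0.036 0.0166 130" --pt "0 0 0 0 -0.036 0.0166 130" --pt "0 0 0 0 -0.036 0.0166 130" --pt "0 0 0 0 0 0 130"

```text
clock: 2.6
position: [0.456, 0.0668, 0.2303]
eef_rot: [[-0.005, -0.296, -0.955], [0.007, -0.955, 0.296], [-1.0, -0.005, 0.007]]
contact_force: [-0.0, -0.3, 0.7]
opening: 0.493
```

Request:
servo_tool --pt "0.8 0.4 0 0.035 0.01 -0.011 130" --pt "0 0 0 0.035 0.01 -0.011 130" --pt "0 0 0 0.035 0 0 130" --pt "0 0 0 0.035 0 0 130" --pt "0 0 0 0.015 0 0 130" --pt "0 0 0 0 0 0 130"

```text
clock: 3.2
position: [0.4721, 0.0397, 0.0702]
eef_rot: [[0.004, -0.306, -0.952], [0.002, -0.952, 0.306], [-1.0, -0.003, -0.004]]
contact_force: [-0.1, -0.9, -0.3]
opening: 0.485
```

```bash
cat > shot.py <<'E'
import sys,cv2,numpy as np
from rig import r
for n,b in(("top",(220,120,500,290)),("scene",(160,110,460,400))):
    d=r.get_image(n);np.savez("%s%s.npz"%(n,sys.argv[1]),**d)
    i=d["pixels"][b[1]:b[3],b[0]:b[2],::-1];s=2.8 if n=="top" else 2.0
    cv2.imwrite("pics/%s%s.png"%(n,sys.argv[1]),cv2.resize(i,None,fx=s,fy=s,interpolation=2))
o=r.get_obs();print(np.round(o["clock"],2),np.round(o["position"],4),np.round(o["contact_force"],1),np.round(o["joint_pos"],0))
E
python3 shot.py 1
```

```text
3.3 [0.4737 0.04   0.0724] [-0.4  0.2 -0.1] [  23.    9.  -33.  118.    6.   55. -120.]
```

View pics/scene1.png

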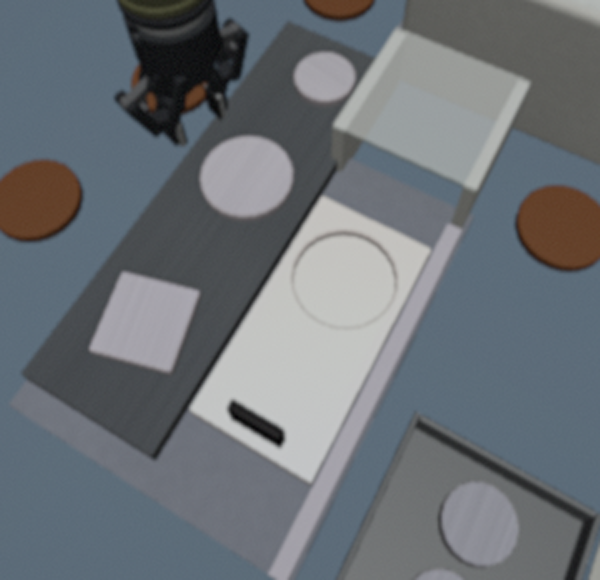

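Scene view: the open fingers at about (190,110) are behind the disc at (247,176), over the deck edge. Next I'll lower them gently.

Request:
servo_tool --pt "0 0 0 0.01 0 0 130" --pt "0 0 0 0.008 0 0 130" --pt "0 0 0 0.004 0 0 130" --pt "0 0 0 0 0 0 130"

```text
clock: 3.7
position: [0.477, 0.0396, 0.0522]
eef_rot: [[0.015, -0.307, -0.952], [0.001, -0.952, 0.307], [-1.0, -0.005, -0.014]]
contact_force: [0.1, 0.6, -0.3]
opening: 0.492
```

Request:
servo_tool --pt "0 0 0 0.003 0 0 130" --pt "0 0 0 0 0 0 130"

```text
clock: 3.9
position: [0.4774, 0.0397, 0.0494]
eef_rot: [[0.016, -0.307, -0.952], [0.0, -0.952, 0.307], [-1.0, -0.005, -0.015]]
contact_force: [-0.6, -0.0, 0.2]
opening: 0.489
```

```bash
python3 shot.py 2
```

```text
4.0 [0.4778 0.0397 0.0497] [-0.7 -0.8  0.1] [  23.   11.  -33.  119.    8.   52. -122.]
```

View pics/scene2.png

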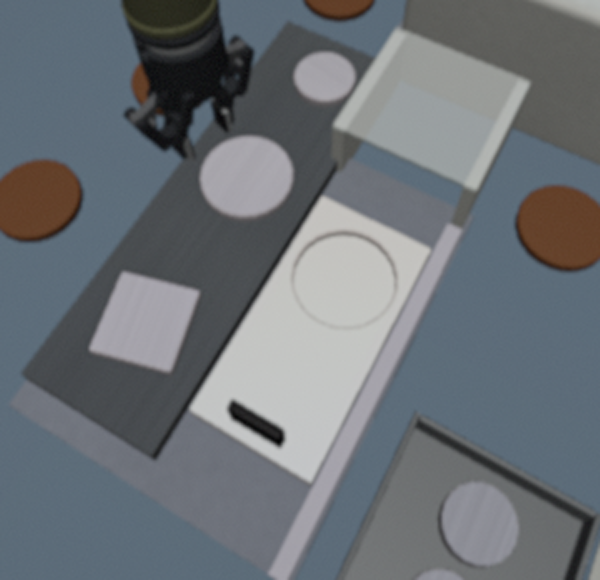

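Request:
servo_tool --pt "0 -0.9 0 0.003 0 0 130" --pt "0 0 0 0 0 0 130"

```text
clock: 4.2
position: [0.4781, 0.0397, 0.0469]
eef_rot: [[0.001, -0.307, -0.952], [0.005, -0.952, 0.307], [-1.0, -0.006, 0.0]]
contact_force: [-0.2, 0.1, 0.2]
opening: 0.492
```

Request:
servo_tool --pt "0 0 0 0.002 0 0 130" --pt "0 0 0 0 0 0 130"

```text
clock: 4.4
position: [0.4783, 0.0397, 0.0447]
eef_rot: [[0.001, -0.307, -0.952], [0.006, -0.952, 0.307], [-1.0, -0.006, 0.001]]
contact_force: [-0.8, 0.6, 0.6]
opening: 0.491
```

Request:
servo_tool --pt "0 0 0 0.002 0 0 130" --pt "0 0 0 0 0 0 130"

```text
clock: 4.6
position: [0.4785, 0.0398, 0.0427]
eef_rot: [[0.002, -0.307, -0.952], [0.006, -0.952, 0.307], [-1.0, -0.006, 0.0]]
contact_force: [-0.3, -0.3, -0.3]
opening: 0.492
```

Request:
servo_tool --pt "0 0 0 0 0 -0.01 130" --pt "0 0 0 0 0 -0.01 130" --pt "0 0 0 0 0 -0.01 130" --pt "0 0 0 0 0 -0.01 130" --pt "0 0 0 0 0 -0.01 130"

```text
clock: 5.1
position: [0.5266, 0.0244, 0.0424]
eef_rot: [[-0.005, -0.306, -0.952], [0.006, -0.952, 0.306], [-1.0, -0.004, 0.007]]
contact_force: [-4.2, 1.7, 5.8]
opening: 0.486
```

```bash
python3 shot.py 3
```

```text
5.2 [0.5285 0.0237 0.0425] [ 0.4 -1.3  1.2] [  22.   18.  -31.  111.   11.   54. -122.]
```

View pics/scene3.png

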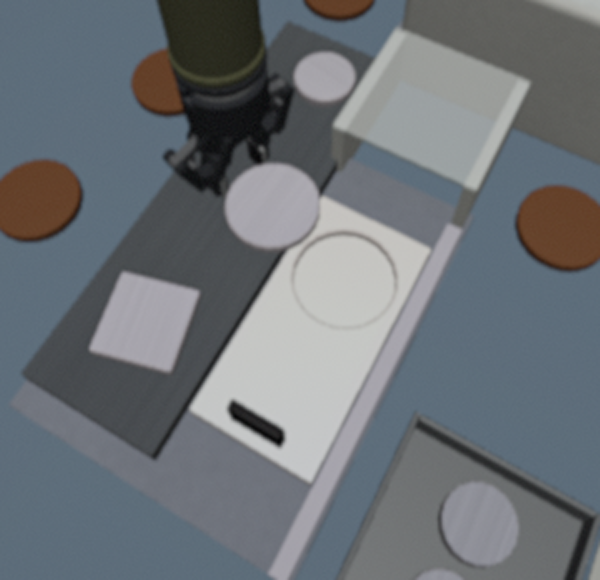

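View pics/top3.png

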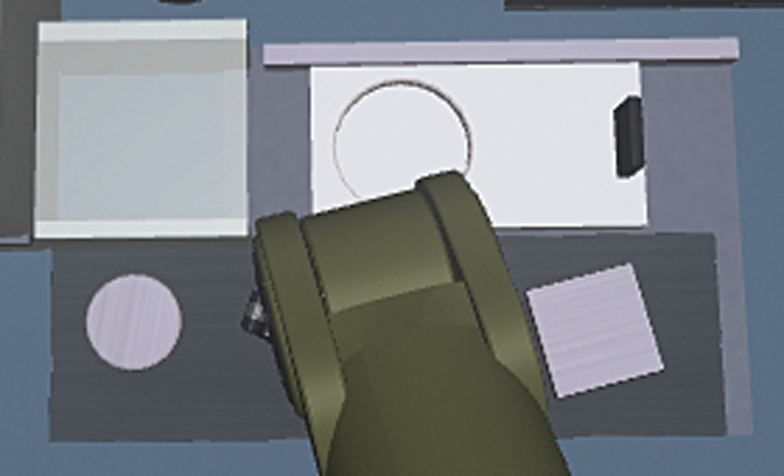

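The disc, now at about (272,205) in the scene crop, is moving with the fingers towards the pocket at (345,280).

```bash
cat > disc.py <<'E'
import sys
from h import *
d=dict(np.load("scene%s.npz"%sys.argv[1]));C=cloud(d);px=d["pixels"].astype(int)
t0=sys.argv[2].split(",");u,v=int(t0[0]),int(t0[1])
im=cv2.GaussianBlur(cv2.cvtColor(d["pixels"],cv2.COLOR_RGB2BGR),(3,3),0);m=np.zeros((402,642),np.uint8)
cv2.floodFill(im,m,(u,v),0,(14,)*3,(14,)*3,cv2.FLOODFILL_FIXED_RANGE|cv2.FLOODFILL_MASK_ONLY|4)
c=max(cv2.findContours(m[1:-1,1:-1],cv2.RETR_EXTERNAL,cv2.CHAIN_APPROX_NONE)[0],key=cv2.contourArea)[:,0]
z=float(sys.argv[3]);P=ray(d,c,z)[:,:2];cc,R=circ(P)
for _ in range(4):
    e=abs(np.hypot(*(P-cc).T)-R);cc,R=circ(P[e<max(.001,np.median(e)*2)])
print("disc",cc,R,len(P)); q=cv2.erode(m[1:-1,1:-1],np.ones((7,7)))>0
Q=C[q];A=np.c_[Q[:,:2]-cc,np.ones(len(Q))];k=np.linalg.lstsq(A,Q[:,2],rcond=None)[0];print("plane tilt deg",np.degrees(k[:2]),"z",k[2])
E
python3 disc.py 3 296,212 0.044
```

```text
disc [0.57764149 0.00513577] 0.04261913516536084 135
plane tilt deg [ 34.45123837 -46.23918544] z 0.0436793174683685
```

Request:
servo_tool --pt "0 0.4 0 0 0 -0.01 130" --pt "0 0 0 0 -0.0005 -0.01 130" --pt "0 0 0 0 -0.0005 -0.01 130" --pt "0 0 0 0 -0.0005 -0.01 130" --pt "0 0 0 0 0 -0.01 130" --pt "0 0 0 0 0 -0.01 130" --pt "0 0 0 0 0 -0.01 130" --pt "0 0 0 0 0 -0.005 130"

```text
clock: 6.0
position: [0.5968, 0.0043, 0.0424]
eef_rot: [[-0.012, -0.306, -0.952], [0.005, -0.952, 0.306], [-1.0, -0.001, 0.013]]
contact_force: [-6.2, 1.0, 6.8]
opening: 0.488
```

```bash
python3 shot.py 4
```

```text
6.1 [0.5973 0.0041 0.0424] [-0.6  0.1  3.9] [  21.   25.  -29.  101.   14.   57. -121.]
```

View pics/scene4.png

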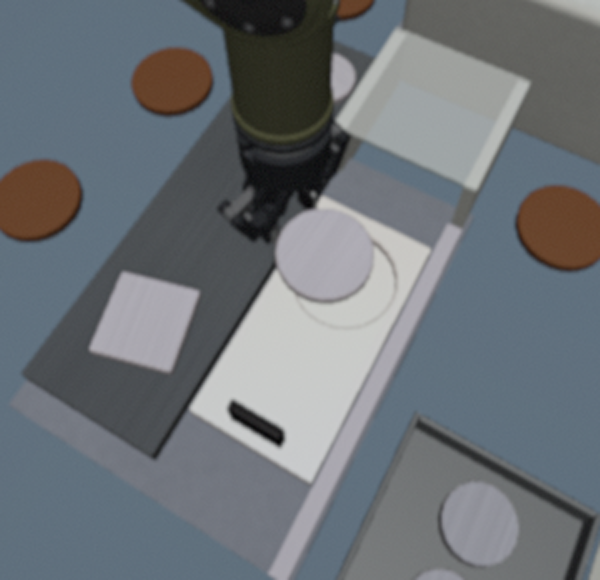

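```bash
python3 disc.py 4 322,240 0.043
```

```text
disc [ 0.64613894 -0.01307232] 0.04374981320359504 140
plane tilt deg [ 26.15524134 -51.90505235] z 0.042271388654208306
```

Request:
servo_tool --pt "0 0.7 0 -0.0015 0.001 -0.005 130" --pt "0 0 0 0 0.0005 -0.006 130" --pt "0 0 0 0 0.0005 -0.006 130" --pt "0 0 0 0 0 -0.005 130"

```text
clock: 6.5
position: [0.619, -0.0053, 0.043]
eef_rot: [[0.003, -0.305, -0.952], [0.0, -0.952, 0.305], [-1.0, -0.001, -0.003]]
contact_force: [-0.7, 0.1, -0.8]
opening: 0.495
```

```bash
python3 shot.py 5; python3 disc.py 5 325,245 0.042
```

```text
6.6 [ 0.6194 -0.0057  0.0431] [-1.6 -0.1  0.3] [  21.   27.  -28.   99.   15.   57. -120.]
disc [ 0.67102559 -0.02417191] 0.04524898699160422 203
plane tilt deg [ 12.01402356 -33.28272717] z 0.03446024266607419
```

View pics/scene5.png

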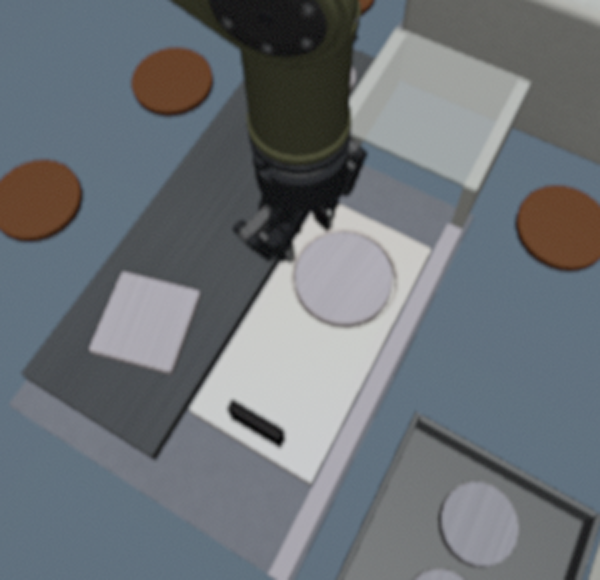

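The disc appears to have dropped in at about (345,278), concentric with the pocket. I'll back off, rise and look.

Request:
servo_tool --pt "0 0 0 0 0 0.008 130" --pt "0 0 0 -0.02 0 0.005 130" --pt "0 0 0 -0.04 0 0 130" --pt "0 0 0 -0.04 0 0 130" --pt "-8.5 0 0 0 0.04 0 255" --pt "-8.5 0 0 0 0.04 0 255" --pt "-8.5 0 0 0 0.04 0 255" --pt "-8.5 0 0 0 0.04 0 255" --pt "-8.5 0 0 0 0.03 0.02 255" --pt "-8.5 0 0 0 0 0.02 255" --pt "-8.5 0 0 0 0 0.02 255"

```text
clock: 7.7
position: [0.5424, -0.2139, 0.1469]
eef_rot: [[0.005, 0.675, -0.737], [-0.002, -0.737, -0.675], [-1.0, 0.005, -0.002]]
contact_force: [-0.1, 0.3, -0.1]
opening: 0.003
```

```bash
python3 shot.py 6; python3 disc.py 6 332,250 0.032
```

```text
7.8 [ 0.5404 -0.2169  0.1466] [-1.1  0.5  0.8] [ 48.  17. -34.  99.  10.  67. -37.]
disc [ 0.66948225 -0.0204458 ] 0.045931977681506954 186
plane tilt deg [ 27.20216009 -73.98771796] z 0.03168336488748375
```

View pics/scene6.png

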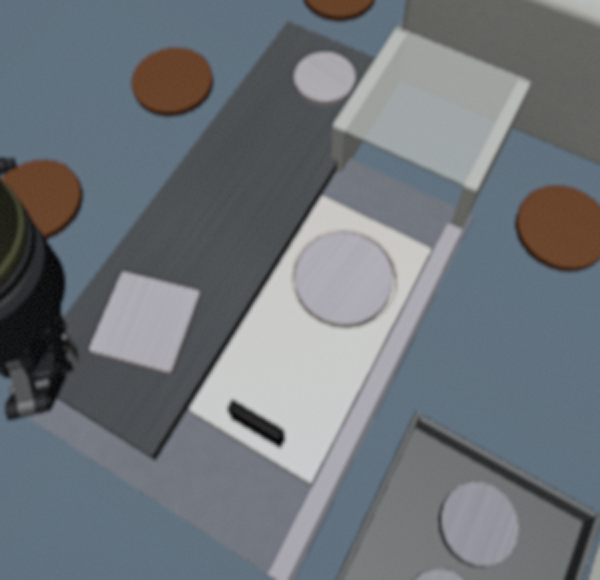

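View pics/top6.png

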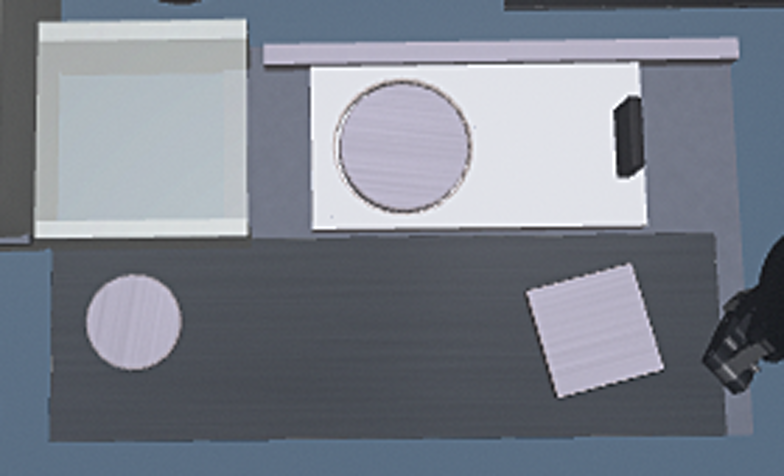

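Both views show the disc inside the pocket with an even rim all round. Tray, square and small blank haven't moved. I'll check the disc's flatness robustly and finish turning the tool.

```bash
python3 - <<'E'
from h import *
for n in("top","scene"):
    d=dict(np.load(n+"6.npz"));C=cloud(d);c=np.array([.670,-.0225]);D=C[...,:2]-c;ok=np.hypot(D[...,0],D[...,1])<.042
    for a in range(0,360,90):
        e=np.array([np.cos(np.radians(a)),np.sin(np.radians(a))]);s=ok&(D@e>.022);print(n,a,s.sum(),np.round(np.median(C[s][:,2]),4))
E
```

```text
top 0 246 0.0326
top 90 251 0.0326
top 180 253 0.0328
top 270 252 0.0328
scene 0 283 0.0313
scene 90 258 0.0313
scene 180 268 0.0314
scene 270 294 0.0315
```

Request:
servo_tool --pt "-8.5 0 0 0 0 0 255" --pt "-8.5 0 0 0 0 0 255" --pt "-8.5 0 0 0 0 0 255" --pt "-8.5 0 0 0 0 0 255" --pt "-8.5 0 0 0 0 0 255" --pt "-4 0 0 0 0 0 255"

```text
clock: 8.4
position: [0.5411, -0.2117, 0.1472]
eef_rot: [[0.005, 1.0, -0.013], [-0.005, -0.013, -1.0], [-1.0, 0.005, 0.005]]
contact_force: [-0.4, -0.4, 0.4]
opening: -0.001
```

Request:
servo_tool --pt "0 0 0 0 0.04 0.004 255" --pt "0 0 0 0 0.045 0.004 255" --pt "0 0 0 0 0.045 0.004 255" --pt "0 0 0 0 0 0 255"

```text
clock: 8.8
position: [0.673, -0.2218, 0.1446]
eef_rot: [[0.0, 1.0, -0.019], [-0.005, -0.019, -1.0], [-1.0, 0.0, 0.005]]
contact_force: [-0.2, 0.2, -0.6]
opening: 0.004
```

Request:
servo_tool --pt "0 0 0 0.03 -0.001 0 255" --pt "0 0 0 0.03 0 0 255" --pt "0 0 0 0.025 0 0 255" --pt "0 0 0 0 0 0 255"

```text
clock: 9.2
position: [0.674, -0.216, 0.0573]
eef_rot: [[0.002, 1.0, -0.021], [-0.002, -0.021, -1.0], [-1.0, 0.002, 0.002]]
contact_force: [-0.6, -1.0, -0.3]
opening: 0.002
```

Request:
servo_tool --pt "0 0 0 0 0 -0.008 255" --pt "0 0 0 0 0 -0.008 255" --pt "0 0 0 0 0 -0.008 255" --pt "0 0 0 0 0 -0.008 255" --pt "0 0 0 0 0 -0.008 255"

```text
clock: 9.7
position: [0.676, -0.1774, 0.0627]
eef_rot: [[0.007, 1.0, -0.026], [-0.011, -0.026, -1.0], [-1.0, 0.007, 0.01]]
contact_force: [0.9, -4.1, -3.0]
opening: -0.002
```

```bash
python3 shot.py 7
```

```text
9.8 [ 0.6761 -0.1749  0.0627] [-0.8 -0.7 -0.6] [ 38.  37. -37.  86.  24.  65.  -4.]
```

View pics/scene7.png

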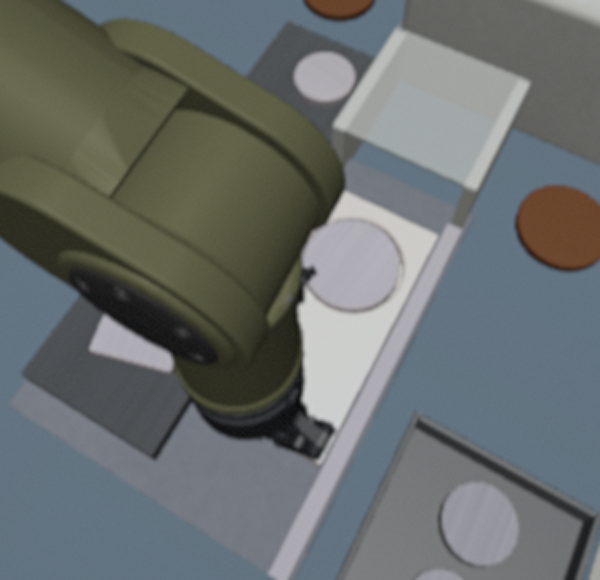

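The tray is being pushed: the disc has moved to about (352,264) in the crop and still looks seated. Continuing.

Request:
servo_tool --pt "-1.5 0.6 -0.4 0.004 -0.004 -0.008 255" --pt "0 0.2 0 0.001 -0.001 -0.01 255" --pt "0 0.2 0 0.001 0 -0.01 255" --pt "0 0.2 0 0.001 0 -0.01 255" --pt "0 0.2 0 0.001 0 -0.01 255" --pt "0 0.2 0 0.001 0 -0.01 255"

```text
clock: 10.4
position: [0.6737, -0.1278, 0.0596]
eef_rot: [[0.007, 1.0, -0.005], [0.007, -0.005, -1.0], [-1.0, 0.007, -0.007]]
contact_force: [-1.3, -5.1, 2.7]
opening: -0.003
```

Request:
servo_tool --pt "0 0.2 0 0.001 0 -0.01 255" --pt "0 0.2 0 0.001 0 -0.01 255" --pt "0 0.2 0 0.001 0 -0.01 255"

```text
clock: 10.7
position: [0.6737, -0.1025, 0.0595]
eef_rot: [[0.007, 1.0, -0.008], [0.011, -0.008, -1.0], [-1.0, 0.007, -0.011]]
contact_force: [-1.4, -4.2, 3.4]
opening: -0.002
```

```bash
python3 shot.py 8
```

```text
10.8 [ 0.6739 -0.0997  0.0593] [-0.2 -0.7 -0.5] [ 35.  36. -39.  88.  23.  64.  -9.]
```

View pics/scene8.png

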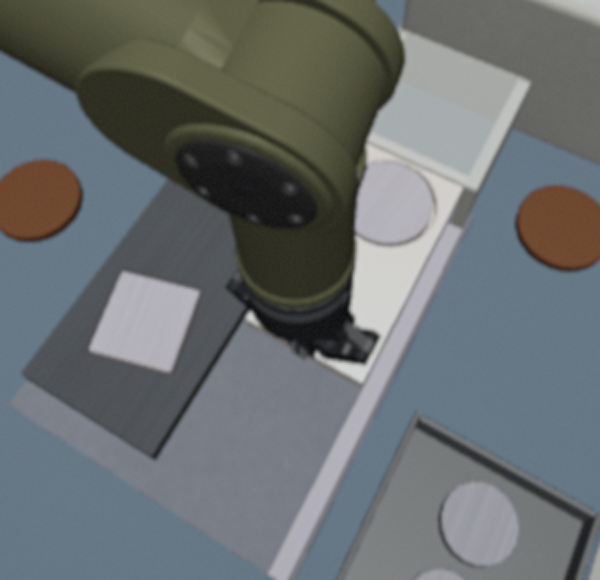

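View pics/top8.png

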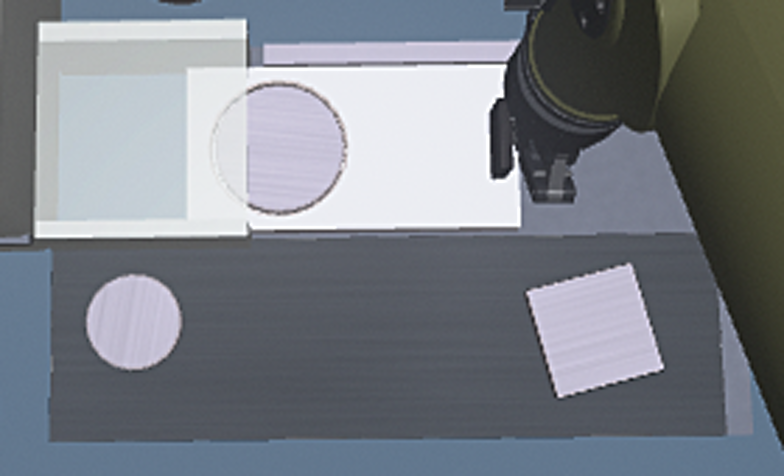

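The tray is sliding under the hood with the disc seated at about (280,147) in the top crop. Continuing, then slowing near the stop.

Request:
servo_tool --pt "0 0.6 0 0 0 -0.01 255" --pt "0 0 0 0 0 -0.01 255" --pt "0 0 0 0 0 -0.01 255" --pt "0 0 0 0 0 -0.01 255" --pt "0 0 0 0 0 -0.01 255"

```text
clock: 11.3
position: [0.6737, -0.0582, 0.0594]
eef_rot: [[0.005, 1.0, -0.014], [0.015, -0.014, -1.0], [-1.0, 0.005, -0.015]]
contact_force: [-0.8, -3.7, -0.7]
opening: -0.0
```

Request:
servo_tool --pt "0 0 0 0 0 -0.006 255" --pt "0 0 0 0 0 -0.006 255"

```text
clock: 11.5
position: [0.6737, -0.0462, 0.0594]
eef_rot: [[0.005, 1.0, -0.014], [0.014, -0.014, -1.0], [-1.0, 0.005, -0.014]]
contact_force: [-0.5, -4.5, -0.8]
opening: 0.002
```

Request:
servo_tool --pt "0 0 0 0 0 -0.006 255" --pt "0 0 0 0 0 -0.006 255"

```text
clock: 11.7
position: [0.6736, -0.0345, 0.0594]
eef_rot: [[0.004, 1.0, -0.015], [0.012, -0.015, -1.0], [-1.0, 0.004, -0.012]]
contact_force: [0.2, -4.0, -1.0]
opening: 0.003
```

Request:
servo_tool --pt "0 0 0 0 0 -0.004 255" --pt "0 0 0 0 0 -0.004 255"

```text
clock: 11.9
position: [0.6736, -0.0325, 0.0594]
eef_rot: [[0.003, 1.0, -0.017], [0.003, -0.017, -1.0], [-1.0, 0.003, -0.003]]
contact_force: [-0.8, -13.0, 2.4]
opening: 0.002
```

Request:
servo_tool --pt "0 0 0 0 0 -0.004 255" --pt "0 0 0 0 0 -0.004 255"

```text
clock: 12.1
position: [0.6735, -0.0325, 0.0596]
eef_rot: [[0.002, 1.0, -0.022], [-0.008, -0.022, -1.0], [-1.0, 0.002, 0.008]]
contact_force: [-1.6, -10.7, 1.2]
opening: -0.001
```

```bash
python3 shot.py 9
```

```text
12.2 [ 0.6735 -0.0325  0.0596] [ -1.7 -10.3   2.6] [ 29.  35. -39.  89.  24.  64. -17.]
```

View pics/top9.png

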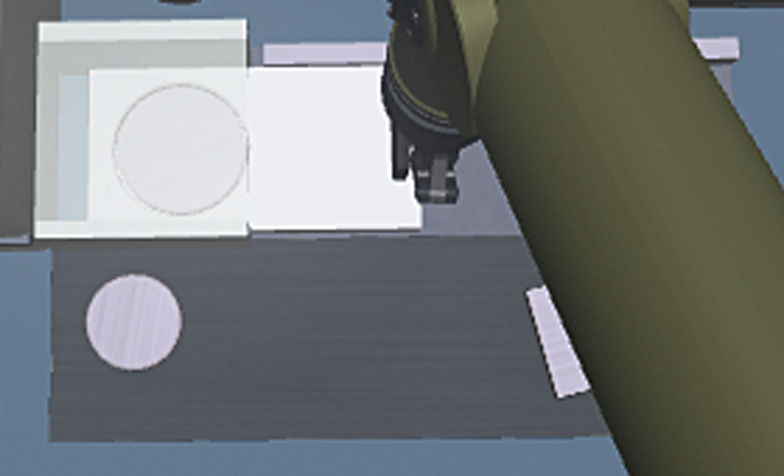

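The tray stopped with about 11 N of resistance, and its front edge is about 115 mm inside the mouth, as expected at home. I'll give it one firmer nudge to confirm, then retreat.

Request:
servo_tool --pt "0 0 0 0 0 -0.008 255" --pt "0 0 0 0 0 -0.008 255"

```text
clock: 12.4
position: [0.6734, -0.0325, 0.0598]
eef_rot: [[-0.002, 0.999, -0.032], [-0.028, -0.032, -0.999], [-1.0, -0.001, 0.028]]
contact_force: [-2.4, -16.5, 4.4]
opening: 0.002
```

Request:
servo_tool --pt "0 0 0 0 0 0.01 255" --pt "0 0 0 0 0 0.02 255" --pt "0 0 0 -0.03 0 0.02 255" --pt "0 0 0 -0.04 0 0.04 255" --pt "0 0 0 -0.04 0 0.045 255" --pt "0 0 0 -0.03 0 0.045 255" --pt "0 0 0 0 0 0.045 255" --pt "0 0 0 0 0 0.045 255" --pt "0 0 0 0 0 0.045 255" --pt "0 0 0 0 0 0.045 255"

```text
clock: 13.4
position: [0.6778, -0.3575, 0.2066]
eef_rot: [[0.019, 1.0, 0.005], [0.008, 0.005, -1.0], [-1.0, 0.019, -0.008]]
contact_force: [0.6, 0.2, 0.3]
opening: 0.002
```

```bash
python3 shot.py 10; python3 - <<'E'
from h import *
d=dict(np.load("top10.npz"));C=cloud(d)
for n in("top","scene"):
    d=dict(np.load(n+"10.npz"));C=cloud(d);g=d["pixels"].astype(int).max(2)
    t=(g<85)&(C[...,2]>.058)&(C[...,2]<.075)&(C[...,0]>.6)&(C[...,0]<.75)&(C[...,1]<.05)&(C[...,1]>-.1)
    print(n,"tab",t.sum(),np.round(C[t].mean(0),4))
E
```

```text
13.5 [ 0.6749 -0.3666  0.2049] [-0.1 -1.7 -0.5] [ 48.  38. -36.  65.  21.  82.  15.]
top tab 131 [ 0.6679 -0.019   0.0663]
scene tab 121 [ 0.6717 -0.0201  0.064 ]
```

View pics/top10.png

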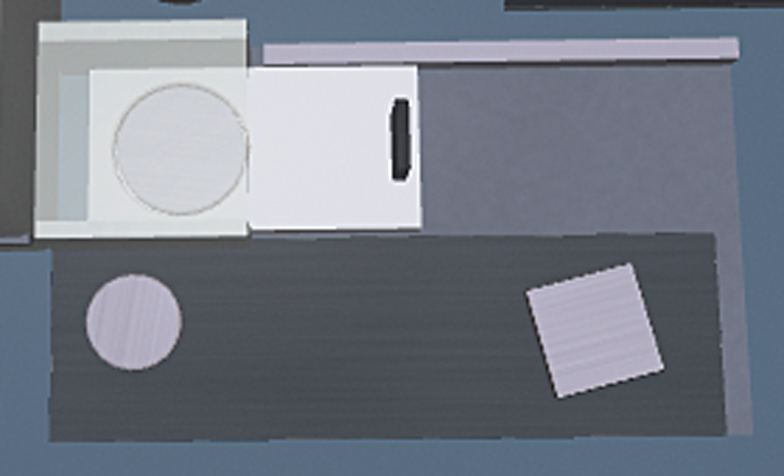

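View pics/scene10.png

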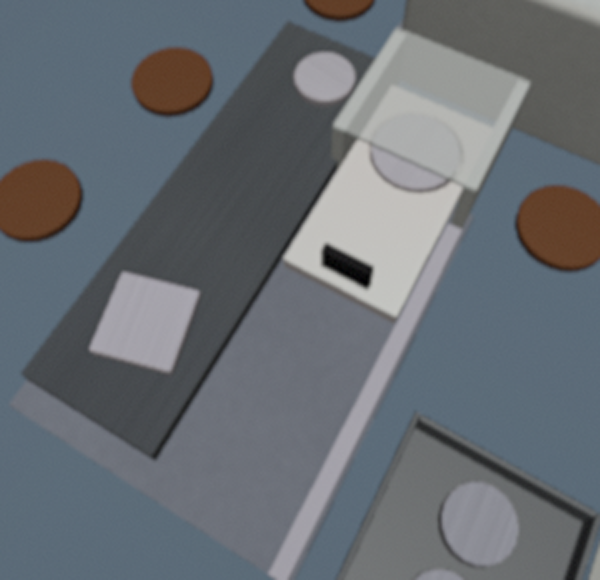

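Both views show the tray in the bay, the disc concentric and flat in its pocket, and the square and small blanks unmoved. The arm is clear.

```bash
python3 -c "
from rig import r
r.job_done()"
```

```text
the job is handed in; nothing more can be done
```

I slid the large round blank into the tray's pocket, pushed the tray home by its tab and handed the job in. It took about 13.5 s.

- **Disc:** I pushed it across the deck with the half-open fingers. Before the tray push, it lay flat: each camera's four quadrant heights agreed within 0.2 mm. Its top stood at 31.3–32.8 mm, against 32 mm expected. The plane-fit tilt in my script gave nonsense numbers, so I used the quadrant heights instead.
- **Tray:** I pushed the tab with shut fingers until the tray stopped. It didn't move at all when I pressed again with about 16 N, against about 4 N while it was sliding. The tab travelled about 157 mm. From the deck edges I judged that the tray started roughly 13–16 mm in, which puts it at 170 mm, fully home, to within a few mm. The tray's front edge is also about 115 mm inside the bay mouth, as it should be.
- **Last look:** The disc was still concentric in its pocket when seen through the hood. I didn't measure its height again there. The square blank and the small round blank hadn't visibly moved, and the arm was clear of everything.

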